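Let the seed mixing drum back and hang its plate

TASK

The seed mixing drum is held wound up by its ratchet: lift the pawl by its black knob and hold it clear of the toothed wheel until the drum has turned all the way back to its stop (its hook at the top), then let the pawl drop fully home between the teeth. After that, take the metal number plate out of its wooden holder and hang it by its window on the drum's hook, graduated face outward, away from the drum, and let go. Leave the drum at its stop with the pawl down, and do not push the wash bottle, the steel pan or the glass dish about.

Things in the scene. Friction and masses are not known exactly. Their poses are not given: they have to be found in the camera images.
- stand: Fixed grey stand of the drum, base 170 x 210 x 12 mm. Origin on the table under the axle; x runs along the axle from the toothed wheel to the drum's free end face, z up. Axle 90 mm up. Aluminium drum 120 mm diameter from x = -30 to +70 mm (end face). Toothed wheel 110 mm diameter, 12 mm thick, at x = -55 mm. Bearing plates at x = -77 (112 mm tall) and -41 mm (156 mm tall).
- guard_edge (a point): Middle of the lower outer (-x) edge of the white guard over wheel and pawl. Stand frame: roof underside 272 mm up, 4 mm thick, x = -88 to -5, y = -117 to +105 mm; side sheet at y = +103 mm, other sides open. No room for a hand straight down on the knob: come tilted about 40 degrees, the hand leaning back to -x of the stand.
- pawl (a joint): Pawl hinge, rad. 0: fully down between the teeth; it grows as the knob is lifted, to 0.5 at most; above 0.15 the pawl is clear of the teeth. It falls shut by its own weight (0.15 kg) when let go. The hinge runs along the stand's x at y = +62, z = 146 mm of the stand's frame.
- pawl_knob (a point): Middle of the pawl's black knob, a round bar of 18 mm diameter, 34 mm long along the stand's x, at the free end of the steel pawl lever. Pawl down: at (-93, -58, 154) mm in the stand's frame, 120 mm to -y of the hinge. A 10 mm stem joins it to the lever (8 mm thick, x = -59 to -51 mm) that runs from there to +y.
- drum (a joint): Drum angle, rad. 0: at its stop, hook at the top. Starts wound up by 1 to 2.5 and settles on the pawl within a second. A damped spring turns it back towards 0 at 0.7 to 1 rad/s while the pawl is clear; with the pawl down the next tooth (0.52 rad apart) stops it. At the stop it can be pushed up only against 0.35 N m.
- drum_hook (a point): On the hook on the drum's end face: a 5 mm steel rod standing out 42 mm along the stand's x, ending in an upturned tip whose top is 9.5 mm above the rod's centre line. This point is on the centre line, 22 mm out from the face; it turns with the drum at 45 mm radius. Drum at its stop: (92, 0, 135) mm in the stand's frame.
- holder: Fixed wooden block 44 x 72 mm, 30 mm tall, origin under its centre. Its slot (50 x 9 mm, 18 mm deep, floor 12 mm up, long side along the block's y) holds the plate upright.
- plate: Loose aluminium number plate 6 mm thick (x), 46 mm wide (y), 74 mm tall (z), about 60 g. Origin mid bottom edge; z up along the plate; x points out of its graduated face (dark scale lines; the other face is plain). Starts upright in the holder. Near its top a window 24 mm wide, from 48 to 66 mm above the bottom edge. Can be gripped by its two upright side edges.
- plate_hole (a point): Centre of the plate's window, 57 mm above its bottom edge, mid-thickness. Hanging, it is about 6 mm below the hook rod's centre line.
- plate_front (a point): Imaginary point 60 mm straight out from the graduated face, level with the window's centre; tells which way that face looks.
- wash_bottle: Bystander: white bottle with a blue cap, 68 mm diameter, 170 mm tall, origin under its centre.
- pan: Bystander: flat round lidded steel pan, 120 mm diameter, 22 mm tall, origin under its centre.
- dish: Bystander: shallow glass dish, 90 mm diameter, 15 mm tall, origin under its centre.
Things that resemble listed ones, but are neither listed nor needed, are in the scene too. Of the things like the plate, leave any that is yellow; of the rest the smaller one is meant.

How it is judged:
By the outcome, as a careful person would: the job done as asked, in the order asked, and still so for the second after the job is handed in, with the robot touching nothing.
It also fails if it takes over 62 s, if anything falls off the work surface, if the arm or the gripper's body presses on something with over 40 N, if the wrist force passes 120 N, or if a joint passes its speed limit or range.

ROBOT

A 7-joint arm with a two-finger parallel gripper is mounted at the origin on the work surface. World frame = base frame: x ahead of the robot, y to its left, z up, the work surface at z = 0. Lengths are in m, angles in rad, forces in N, time in s.
With the tool pointing down it reaches from about 0.35 to 0.9 m from the base axis. Payload 8.1 kg.
Tool frame: the origin (TCP) lies at the very end of the fingers, on their centre line; the grasp point (between the pads) lies 19 mm behind it; z points along the fingers, y is the line along which they close (so a half turn about z gives the same grasp; the last joint's range is limited). The gripper opens to 92 mm and grips with 3 to 60 N. Pads are 19 mm wide; open, the fingers measure 130 mm over their backs; the gripper's body (75 mm by 190 mm) begins 47 mm behind the grasp point.
Start: joints at [1.064, 0.434, 0.025, 1.573, -0.012, 1.134, -0.075], TCP at [0.246, -0.575, 0.227] pointing down, gripper open.
Joint ranges: [-2.62, 2.62], [-0.44, 2.09], [-1.27, 1.32], [0.08, 2.57], [-1.32, 4.46], [0.12, 2], [-2.74, 2.74]. Speed limits (rad/s): [2.22, 2.22, 3.01, 3.01, 3.14, 3.14, 3.14].

INTERFACE

Orientations are given as a rotation vector (axis times angle).
In Python, from cell import arm gives the robot as it stands.
- The arm moves only by the tool drive_tool, never from a script. Its argument "targets" is a list of rows, each a list of 7 numbers: the turn, a rotation vector about the world's x, y, z in units of 5 degrees (1.0 is 5 degrees), then the shift along the world's x, y, z in units of 40 mm (1.0 is 40 mm), then the opening, from 0 (shut) to 1 (fully open). In form: [[wx, wy, wz, dx, dy, dz, fingers], ...]. A call has 1 to 5 rows; each row is the pose to reach, as a shift and turn from the pose commanded when the call began; what a row does not reach only later rows make up. A row lasts 1/10 s, in which the tool goes at most 50 mm and 8.59 degrees, less where a joint would pass 70% of its speed; a pose out of reach is approached as far as the arm can. A call with a gripper value outside its range is refused whole. The fingers move at their own pace and stop on an object; "force" is the grip in N (left out, the last holds). Time passes only in rows, so rows that repeat a pose let the fingers close. It gives the time, the measured TCP pose, the force, the opening and the grip force at its end, in the units of the state.
- arm.observe(): the state, without advancing time (a new reading comes with each control period).
- arm.get_image(name): name is "scene" or "top"; returns a dict with "pixels" (420x560x3 uint8, red, green, blue), "intrinsics" (3x3 intrinsics, pixels), "rvec" (rotation vector, rad) and "tvec" (3), from world to camera coordinates, as OpenCV has them. Camera axes: x right, y down, z forward; pixel columns grow to the right and rows downward; lengths in m; the calibration is good to about 2 mm. A picture is of the moment at which its call begins. There is no depth.
- arm.sign_off(): hands the job in; it is judged then, once.
The state is a dict: "clock": time; "joints": joint angles; "dq": joint speeds; "joint_efforts": joint torques, N m; "position": TCP position; "ee_rot": TCP orientation; "force": force on the tool from outside, world axes, zero at the start; "ft_torque": the same for the moment, N m; "width": opening from 0.0 (shut) to 1.0 (fully open); "gripper_force": force on a finger pad.
Only numpy, scipy, OpenCV 4.12 (cv2) and the standard library are available. Lean on these libraries where they do the work, as an engineer would, in place of code of your own. Each camera call takes 0.05 s, during which the arm holds its last target. There are 200 camera calls.

## Working session

There is one attempt and no reset: what is moved stays moved. The work goes in short steps, Python scripts to look and compute and a tool call to move; the robot and the scene stay as the last step left them, time stands still between calls to the robot, and variables do not carry over. Pictures are saved under pics/ and viewed, at most 10 in all, crops included, and the job is handed in when it is done.

Besides the shell and the picture viewer there is one more tool, called after ">>>" by a JSON object that holds its "method" and its "body", one argument or row to a line. drive_tool: Moves the arm, as the interface text tells. Its arguments: {"type":"object","properties":{"targets":{"type":"array"},"force":{"type":"number"}},"required":["targets"]}

```bash
mkdir -p pics; ls; python3 - <<'E'
from cell import arm
import cv2,numpy as np
for n in ("scene","top"):
    d=arm.get_image(n)
    cv2.imwrite(f"pics/{n}0.png",cv2.cvtColor(np.array(d["pixels"]),cv2.COLOR_RGB2BGR))
    print(n,np.round(d["intrinsics"],1).tolist(),d["rvec"],d["tvec"])
s=arm.observe();print(s["clock"],s["position"],s["ee_rot"],s["width"])
E
```

```text
pics
scene [[393.4, 0.0, 279.7], [0.0, 393.4, 215.4], [0.0, 0.0, 1.0]] [ 1.76065384  1.46842194 -0.79882128] [-0.11352251 -0.16119631  1.35858194]
top [[385.2, 0.0, 275.4], [0.0, 385.2, 206.1], [0.0, 0.0, 1.0]] [ 2.14035417 -2.09650252  0.21454522] [0.00523505 0.56890519 0.92639154]
0.1 [ 0.24532372 -0.57435391  0.22603972] [-3.07652003e+00 -6.29588352e-01  6.70112942e-04] 0.9975786385273235
```

View pics/scene0.png

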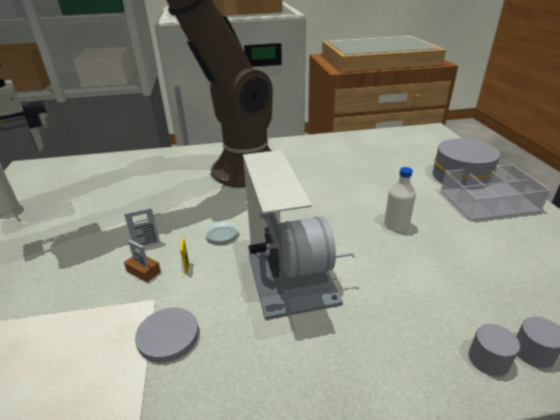

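View pics/top0.png

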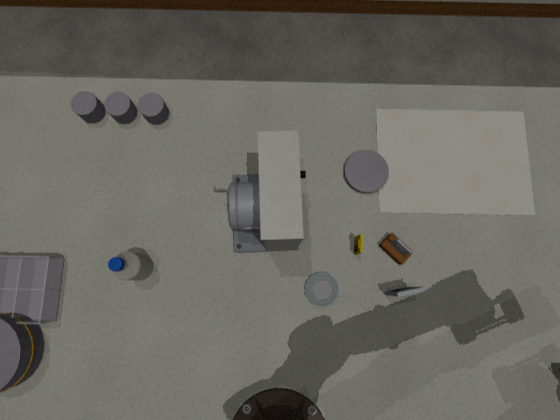

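Scene and top views: the stand is at about top (265,210), its free end pointing left (world +y). The knob is at top (303,174), the holder with plate at top (396,248), and the dish, pan and bottle stand clear. I'll enlarge both.

```bash
cat > h.py <<'E'
import cv2,numpy as np
from cell import arm
from scipy.spatial.transform import Rotation as R
from scipy.optimize import least_squares
def shot(n,fn=None,crop=None,k=1):
    d=arm.get_image(n)
    if fn:
        im=cv2.cvtColor(np.array(d["pixels"]),cv2.COLOR_RGB2BGR)
        if crop: im=im[crop[1]:crop[3],crop[0]:crop[2]]
        cv2.imwrite("pics/"+fn,cv2.resize(im,None,fx=k,fy=k,interpolation=cv2.INTER_CUBIC))
    return d
def proj(d,P):
    return cv2.projectPoints(np.array(P,float).reshape(-1,3),np.array(d["rvec"]),np.array(d["tvec"]),np.array(d["intrinsics"]),None)[0].reshape(-1,2)
def ray(d,uv,z):
    K=np.array(d["intrinsics"]);Rm=cv2.Rodrigues(np.array(d["rvec"]))[0];t=np.array(d["tvec"])
    c=-Rm.T@t;v=Rm.T@np.linalg.inv(K)@np.array([uv[0],uv[1],1.]);return c+v*(z-c[2])/v[2]
E
python3 - <<'E'
import cv2
a=cv2.imread("pics/top0.png")[120:300,205:425];cv2.imwrite("pics/topc.png",cv2.resize(a,None,fx=3.6,fy=3.6-.3,interpolation=2) if 0 else cv2.resize(a,None,fx=3.3,fy=3.3,interpolation=2))
a=cv2.imread("pics/scene0.png")[145:325,115:360];cv2.imwrite("pics/scenec.png",cv2.resize(a,None,fx=3.2,fy=3.2,interpolation=2))
E
```

```text
(no output)
```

View pics/topc.png

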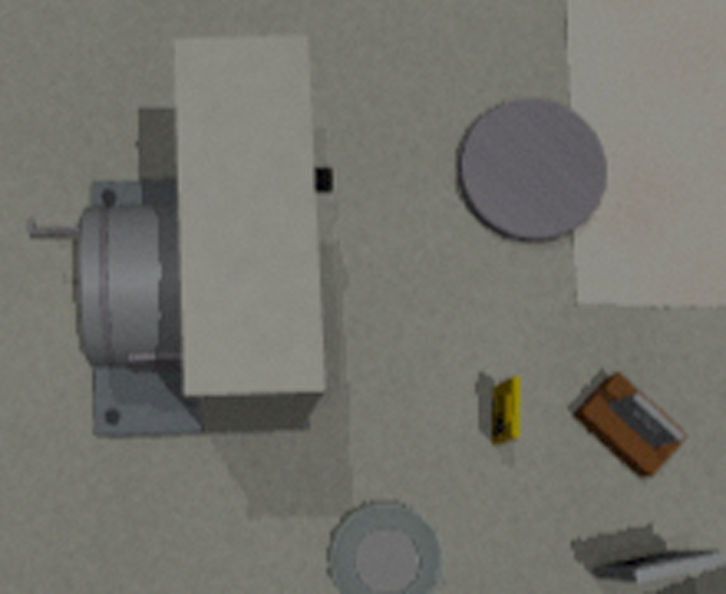

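View pics/scenec.png

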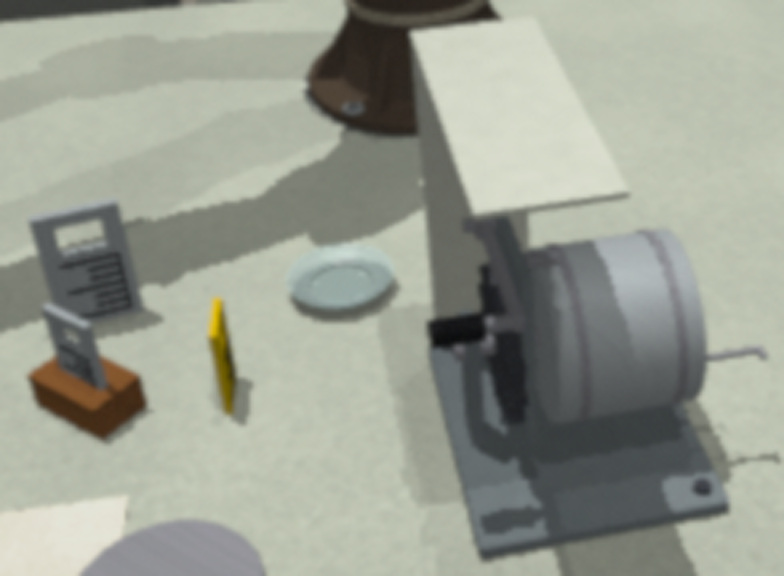

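```bash
cat > fit.py <<'E'
from h import *
import json
def pack():
    return {n:{k:np.array(v).tolist() for k,v in shot(n).items() if k!="pixels"} for n in("scene","top")}
import os
if not os.path.exists("cam.json"): json.dump(pack(),open("cam.json","w"))
C=json.load(open("cam.json"))
T=lambda u,v:("top",205+u/3.3,120+v/3.3)
S=lambda u,v:("scene",115+u/3.2,145+v/3.2)
def solve(obs,x0):
    def pts(p):
        c,s=np.cos(p[2]),np.sin(p[2])
        return [np.array([p[0]+c*P[0]-s*P[1],p[1]+s*P[0]+c*P[1],P[2]]) for P,_ in obs]
    def f(p):
        return np.concatenate([proj(C[o[0]],q)[0]-[o[1],o[2]] for q,(_,o) in zip(pts(p),obs)])
    r=least_squares(f,x0,loss="soft_l1");print(np.round(r.x,4),"yaw deg",np.degrees(r.x[2]));print(np.round(r.fun.reshape(-1,2),1).tolist());return r.x
E
cat > f1.py <<'E'
from fit import *
for n in C:
    Rm=cv2.Rodrigues(np.array(C[n]["rvec"]))[0];print(n,-Rm.T@np.array(C[n]["tvec"]))
m=.001
def o(x,y,z,q):return (np.array([x,y,z])*m,q)
st=solve([o(-5,-117,276,T(175,37)),o(-88,-117,276,T(308,36)),o(-88,105,276,T(324,390)),o(-5,105,276,T(184,393)),
 o(-5,-117,276,S(628,193)),o(-88,-117,276,S(475,215)),o(-88,105,276,S(412,33)),o(-5,105,276,S(533,18)),
 o(-93,-58,154,T(324,180)),o(-93,-58,154,S(458,332))],[.45,0,1.57])
c=ray(C["top"],T(632,425)[1:],.03);print(c)
ho=solve([o(-22,36,30,T(580,410)),o(22,36,30,T(617,373)),o(22,-36,30,T(686,435)),o(-22,-36,30,T(648,476)),
  o(22,36,0,S(105,438)),o(22,36,30,S(105,413))][:4],[c[0],c[1],.7])
json.dump([list(st),list(ho)],open("pose.json","w"))
for n in("scene","top"):
  c,s=np.cos(ho[2]),np.sin(ho[2])
  for P in [(-22,36,30),(22,36,30),(22,-36,30),(-22,-36,30),(22,36,0),(-22,36,0),(0,23,86),(0,-23,86)]:
    x,y,z=np.array(P)*m; uv=proj(C[n],[ho[0]+c*x-s*y,ho[1]+s*x+c*y,z])[0]
    b=((uv-[115,145])*3.2 if n=="scene" else (uv-[205,120])*3.3);print(n,P,np.round(b))
E
python3 f1.py
python3 - <<'E'
import cv2,numpy as np
a=cv2.imread("pics/top0.png")[225:275,370:420];b=cv2.imread("pics/scene0.png")[235:285,115:165]
cv2.imwrite("pics/pl.png",np.hstack([cv2.resize(i,(400,400),interpolation=2) for i in(a,b)]))
E
```

```text
scene [ 1.21563641 -0.07671371  0.63321372]
top [0.37480699 0.0183031  1.02032668]
[0.5636 0.0569 1.6242] yaw deg 93.06151914203393
[[-1.0, -0.2], [-0.9, -1.1], [-0.7, -0.7], [-1.0, -0.2], [-0.6, -0.5], [-1.8, -0.3], [-1.6, -1.0], [-0.6, -0.9], [-5.7, -0.5], [-1.6, -0.5]]
[ 0.46873219 -0.29653505  0.03      ]
[ 0.4702 -0.2971 -0.7653] yaw deg -43.84726585801852
[[-0.2, 0.1], [-0.1, -0.7], [0.0, 0.3], [0.2, 0.1]]
scene (-22, 36, 30) [135. 375.]
scene (22, 36, 30) [ 87. 409.]
scene (22, -36, 30) [ 22. 373.]
scene (-22, -36, 30) [ 70. 341.]
scene (22, 36, 0) [ 96. 440.]
scene (-22, 36, 0) [143. 405.]
scene (0, 23, 86) [ 82. 325.]
scene (0, -23, 86) [ 40. 303.]
top (-22, 36, 30) [579. 410.]
top (22, 36, 30) [617. 371.]
top (22, -36, 30) [686. 436.]
top (-22, -36, 30) [649. 476.]
top (22, 36, 0) [606. 376.]
top (-22, 36, 0) [569. 414.]
top (0, 23, 86) [633. 394.]
top (0, -23, 86) [680. 439.]
```

View pics/pl.png

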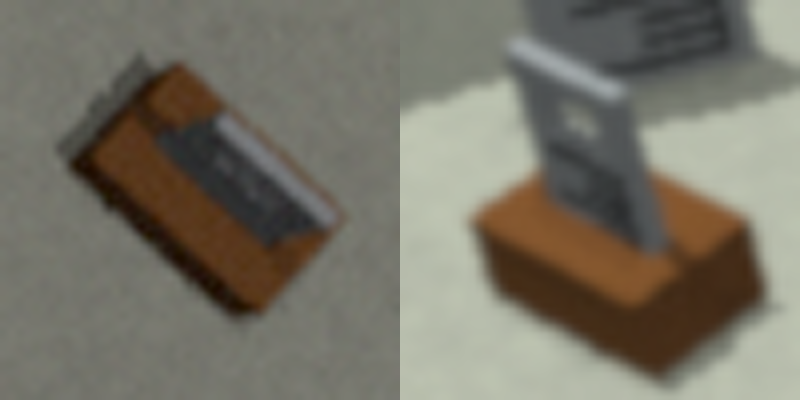

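```bash
cat > f2.py <<'E'
from fit import *
m=.001
def o(x,y,z,q):return (np.array([x,y,z])*m,q)
P=lambda u,v:("scene",115+(u-400)/8,235+v/8)
st=solve([o(-5,-117,276,T(175,37)),o(-88,-117,276,T(308,36)),o(-88,105,276,T(324,390)),o(-5,105,276,T(184,393)),
 o(-5,-117,276,S(628,193)),o(-88,-117,276,S(475,215)),o(-88,105,276,S(412,33)),o(-5,105,276,S(533,18)),
 o(-93,-58,154,S(458,332))],[.45,0,1.57])
ho=solve([o(-22,36,30,T(580,410)),o(22,36,30,T(617,373)),o(22,-36,30,T(686,435)),o(-22,-36,30,T(648,476)),
  o(22,36,0,P(660,378)),o(22,36,30,P(635,305)),o(22,-36,30,P(470,220)),o(-22,36,30,P(750,218)),o(0,-23,86,P(515,45)),o(0,23,86,P(622,92))],[.47,-.297,-.76])
json.dump([list(st),list(ho)],open("pose.json","w"))
E
cat >> h.py <<'E'
import json
def sw(P,yawp=0):
    x,y,a=json.load(open("pose.json"))[yawp];c,s=np.cos(a),np.sin(a);P=np.array(P)*.001
    return np.array([x+c*P[0]-s*P[1],y+s*P[0]+c*P[1],P[2]])
def pose(ya,tilt,yoff=0): # tool z tilted 'tilt' deg from down toward direction ya(rad); tool y along horizontal perpendicular (flip by 180 if yoff)
    t=np.radians(tilt);h=np.array([np.cos(ya),np.sin(ya),0])
    z=np.sin(t)*h+np.cos(t)*np.array([0,0,-1.]);y=np.array([-h[1],h[0],0])*(-1 if yoff else 1)
    return R.from_matrix(np.c_[np.cross(y,z),y,z])
def plan(tcp,rot,base=None):
    s=arm.observe() if base is None else base
    p=np.array(s["position"]);r=R.from_rotvec(s["ee_rot"])
    d=(rot*r.inv()).as_rotvec();print("turn u",np.round(np.degrees(d)/5,3),"shift u",np.round((np.array(tcp)-p)/.04,3),"deg",round(np.degrees(np.linalg.norm(d)),1),"t",s["clock"],"f",np.round(s["force"],1),"w",round(s["width"],3))
E
python3 f2.py; python3 - <<'E'
from h import *
s=arm.observe();print(R.from_rotvec(s["ee_rot"]).as_matrix().round(2).tolist())
st,ho=json.load(open("pose.json"))
k=sw([-94,-58,154]);print("knob",k,"guard",sw([-88,0,272]))
for f in(0,1):
  r=pose(st[2],40,f);z=r.as_matrix()[:,2];print(f,"grasp tcp",k+.019*z,"pre",k-.10*z); plan(k-.10*z,r)
E
```

```text
[0.5637 0.0573 1.6268] yaw deg 93.20671034954941
[[-1.4, -0.2], [-1.3, -1.2], [-0.8, -0.8], [-1.1, -0.2], [-0.2, -0.5], [-1.4, -0.3], [-1.5, -1.0], [-0.5, -0.9], [-1.3, -0.4]]
[ 0.4707 -0.2941 -0.7391] yaw deg -42.344597183751006
[[-1.4, 0.3], [-1.6, -0.8], [-1.1, -0.4], [-0.5, -0.2], [-0.7, 0.2], [-0.4, -0.3], [-0.7, -0.7], [-0.1, -0.5], [-0.9, -0.8], [-0.5, -0.2]]
[[0.92, 0.39, -0.0], [0.39, -0.92, 0.0], [-0.0, -0.0, -1.0]]
knob [ 0.62684656 -0.03332015  0.154     ] guard [ 0.56860175 -0.03057398  0.272     ]
0 grasp tcp [ 0.62616339 -0.02112631  0.13944516] pre [ 0.63044222 -0.09749827  0.23060444]
turn u [  4.903   7.922 -20.959] shift u [ 9.626 11.924  0.109] deg 114.7 t 0.2 f [-0.5  0.7 -1.1] w 0.998
1 grasp tcp [ 0.62616339 -0.02112631  0.13944516] pre [ 0.63044222 -0.09749827  0.23060444]
turn u [ 7.219 -4.495 13.408] shift u [ 9.626 11.924  0.109] deg 79.4 t 0.2 f [-0.5  0.7 -1.1] w 0.998
```

>>> {"method": "drive_tool", "body": {
  "targets": [
    [0.48, -0.3, 0.89, 0.64, 0.8, 0.3, 1],
    [0.96, -0.6, 1.79, 1.28, 1.59, 0.6, 1],
    [1.44, -0.9, 2.68, 1.93, 2.39, 0.9, 1],
    [1.92, -1.2, 3.58, 2.57, 3.18, 1, 1],
    [2.41, -1.5, 4.47, 3.21, 3.98, 1, 1]
  ]
}}

```text
clock: 0.7
position: [0.3749, -0.4146, 0.2677]
ee_rot: [-2.72, -1.148, -0.254]
force: [-0.0, -0.9, 0.4]
width: 1.0
gripper_force: 0.0
```

>>> {"method": "drive_tool", "body": {
  "targets": [
    [0.48, -0.3, 0.89, 0.64, 0.8, 0, 1],
    [0.96, -0.6, 1.79, 1.28, 1.59, 0, 1],
    [1.44, -0.9, 2.68, 1.93, 2.39, 0, 1],
    [1.92, -1.2, 3.58, 2.57, 3.18, 0, 0.8],
    [2.41, -1.5, 4.47, 3.21, 3.98, 0, 0.6]
  ]
}}

```text
clock: 1.2
position: [0.503, -0.2553, 0.2668]
ee_rot: [-2.27, -1.557, -0.468]
force: [0.2, -0.4, -0.1]
width: 0.876
gripper_force: 0.0
```

>>> {"method": "drive_tool", "body": {
  "targets": [
    [0.48, -0.3, 0.89, 0.64, 0.8, 0, 0.6],
    [0.96, -0.6, 1.79, 1.28, 1.59, -0.3, 0.6],
    [1.44, -0.9, 2.68, 1.93, 2.39, -0.5, 0.6],
    [1.92, -1.2, 3.58, 2.57, 3.18, -0.7, 0.6],
    [2.41, -1.5, 4.47, 3.21, 3.98, -0.9, 0.6]
  ]
}}

```text
clock: 1.7
position: [0.6315, -0.0964, 0.2302]
ee_rot: [-1.756, -1.861, -0.643]
force: [0.4, -1.1, -0.0]
width: 0.6
gripper_force: 0.0
```

```bash
sed -i 's|205+u/3.3,120+v/3.3|204.65+u/3.3,119.65+v/3.3|;s|115+u/3.2,145+v/3.2|114.66+u/3.2,144.66+v/3.2|' fit.py; sed -i 's|115+(u-400)/8,235+v/8|114.56+(u-400)/8,234.56+v/8|' f2.py; python3 f2.py; python3 - <<'E'
from h import *
st,ho=json.load(open("pose.json"))
k=sw([-94,-58,154]);r=pose(st[2],40,1);z=r.as_matrix()[:,2];print("knob",k)
plan(k-.10*z,r);plan(k+.019*z,r)
shot("scene","s1.png",(180,100,380,250),4)
E
```

```text
[0.5638 0.0572 1.6252] yaw deg 93.1189673099077
[[-0.9, 0.1], [-0.8, -0.8], [-0.5, -0.5], [-0.8, 0.1], [0.0, -0.1], [-1.2, 0.1], [-1.1, -0.6], [-0.1, -0.5], [-1.0, -0.1]]
[ 0.4705 -0.2945 -0.7423] yaw deg -42.53098875344319
[[-0.9, 0.7], [-1.1, -0.4], [-0.6, 0.1], [-0.1, 0.2], [-0.4, 0.6], [-0.2, 0.1], [-0.5, -0.3], [0.1, -0.1], [-0.6, -0.4], [-0.3, 0.3]]
knob [ 0.62681444 -0.03347365  0.154     ]
turn u [-0.029  0.017 -0.039] shift u [-0.031 -0.032  0.01 ] deg 0.3 t 1.7 f [ 0.4 -1.1 -0. ] w 0.6
turn u [-0.029  0.017 -0.039] shift u [-0.135  1.877 -2.269] deg 0.3 t 1.7 f [ 0.4 -1.1 -0. ] w 0.6
```

View pics/s1.png

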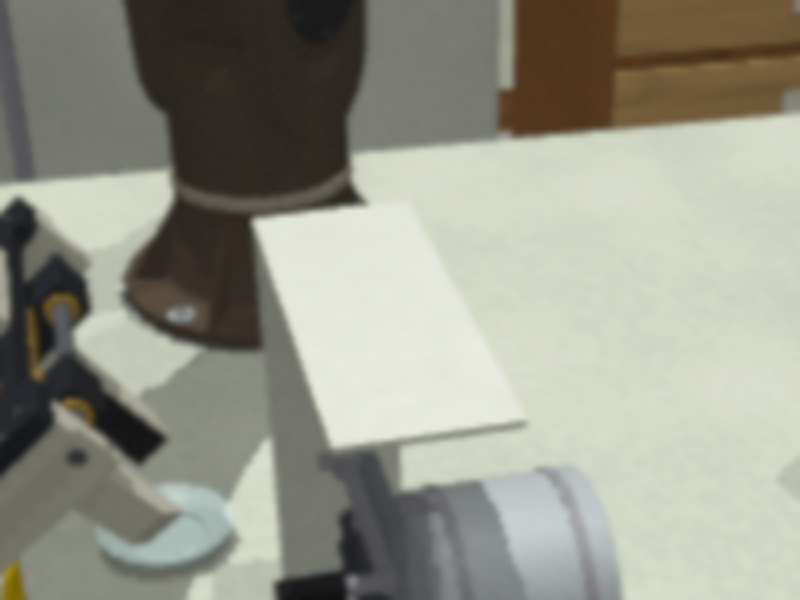

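The image shows the gripper, fingers ahead, left of the guard and aligned with the knob at (310,585). I'll approach it along the tool axis.

>>> {"method": "drive_tool", "body": {
  "targets": [
    [0, 0, 0, -0.03, 0.45, -0.54, 0.6],
    [0, 0, 0, -0.06, 0.9, -1.08, 0.6],
    [0, 0, 0, -0.1, 1.3, -1.6, 0.6],
    [0, 0, 0, -0.12, 1.65, -2.0, 0.6],
    [0, 0, 0, -0.135, 1.88, -2.27, 0.6]
  ],
  "force": 20
}}

```text
clock: 2.25
position: [0.6246, -0.0208, 0.1386]
ee_rot: [-1.757, -1.859, -0.64]
force: [0.5, 0.3, 0.6]
width: 0.603
gripper_force: 0.0
```

```bash
python3 - <<'E'
from h import *
st,ho=json.load(open("pose.json"))
k=sw([-94,-58,154]);r=pose(st[2],40,1);z=r.as_matrix()[:,2]
plan(k+.019*z,r)
shot("scene","s2.png",(220,200,320,275),8)
E
```

```text
turn u [-0.02  -0.011 -0.024] shift u [ 0.04  -0.012  0.021] deg 0.2 t 2.25 f [0.5 0.3 0.6] w 0.603
```

View pics/s2.png

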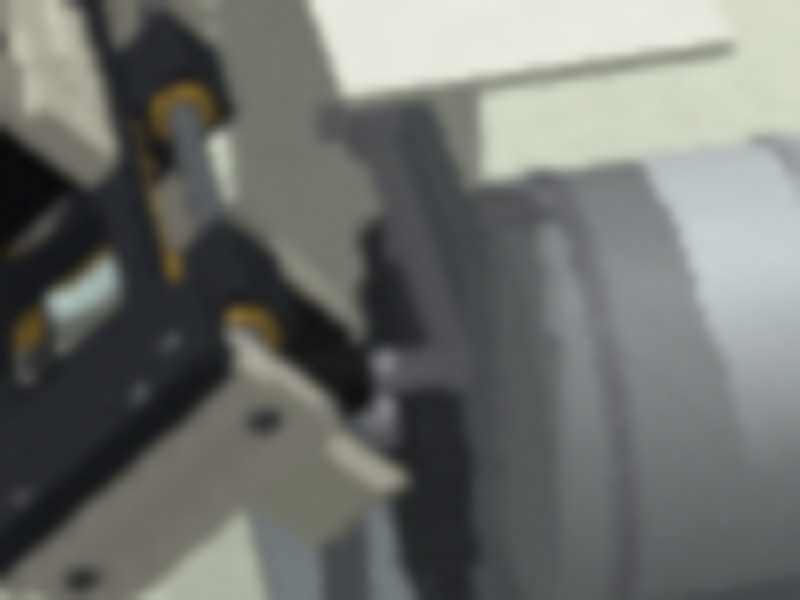

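The fingers straddle the knob (about (330,350)), with the stem at (390,370). I'll close now.

>>> {"method": "drive_tool", "body": {
  "targets": [
    [0, 0, 0, 0.03, 0, 0, 0.3],
    [0, 0, 0, 0.03, 0, 0, 0],
    [0, 0, 0, 0.03, 0, 0, 0],
    [0, 0, 0, 0.03, 0, 0, 0],
    [0, 0, 0, 0.03, 0, 0, 0]
  ],
  "force": 15
}}

```text
clock: 2.8
position: [0.6262, -0.0224, 0.1402]
ee_rot: [-1.759, -1.86, -0.641]
force: [-15.0, -3.7, 5.4]
width: 0.216
gripper_force: 7.9
```

>>> {"method": "drive_tool", "body": {
  "targets": [
    [0, 0, 0, -0.03, 0, 0, 0],
    [0, 0, 0, -0.05, 0, 0, 0],
    [0, 0, 0, -0.05, 0, 0, 0]
  ]
}}

```text
clock: 3.1
position: [0.625, -0.0225, 0.1402]
ee_rot: [-1.76, -1.86, -0.643]
force: [0.4, -2.9, 2.2]
width: 0.196
gripper_force: 15.0
```

>>> {"method": "drive_tool", "body": {
  "targets": [
    [0, 0, 0, -0.01, 0, 0.17, 0],
    [0, 0, 0, -0.03, 0, 0.34, 0],
    [0, 0, 0, -0.07, 0, 0.5, 0],
    [0, 0, 0, -0.12, 0, 0.67, 0],
    [0, 0, 0, -0.17, 0, 0.83, 0]
  ]
}}

```text
clock: 3.6
position: [0.6185, -0.0227, 0.1742]
ee_rot: [-1.761, -1.861, -0.644]
force: [3.0, -3.5, -1.9]
width: 0.193
gripper_force: 15.0
```

>>> {"method": "drive_tool", "body": {
  "targets": [
    [0, 0, 0, 0, 0, 0, 0],
    [0, 0, 0, 0, 0, 0, 0],
    [0, 0, 0, 0, 0, 0, 0],
    [0, 0, 0, 0, 0, 0, 0],
    [0, 0, 0, 0, 0, 0, 0]
  ]
}}

```text
clock: 4.1
position: [0.6187, -0.0227, 0.1736]
ee_rot: [-1.761, -1.861, -0.644]
force: [4.6, -4.8, 1.1]
width: 0.192
gripper_force: 15.0
```

>>> {"method": "drive_tool", "body": {
  "targets": [
    [0, 0, 0, 0, 0, 0, 0],
    [0, 0, 0, 0, 0, 0, 0],
    [0, 0, 0, 0, 0, 0, 0],
    [0, 0, 0, 0, 0, 0, 0],
    [0, 0, 0, 0, 0, 0, 0]
  ]
}}

```text
clock: 4.6
position: [0.6188, -0.0227, 0.1736]
ee_rot: [-1.761, -1.861, -0.644]
force: [4.6, -5.4, 0.1]
width: 0.193
gripper_force: 15.0
```

>>> {"method": "drive_tool", "body": {
  "targets": [
    [0, 0, 0, 0, 0, 0, 0],
    [0, 0, 0, 0, 0, 0, 0],
    [0, 0, 0, 0, 0, 0, 0],
    [0, 0, 0, 0, 0, 0, 0],
    [0, 0, 0, 0, 0, 0, 0]
  ]
}}

```text
clock: 5.1
position: [0.6187, -0.0227, 0.1735]
ee_rot: [-1.761, -1.86, -0.644]
force: [4.4, -4.7, 1.4]
width: 0.194
gripper_force: 15.0
```

>>> {"method": "drive_tool", "body": {
  "targets": [
    [0, 0, 0, 0, 0, 0, 0],
    [0, 0, 0, 0, 0, 0, 0],
    [0, 0, 0, 0, 0, 0, 0],
    [0, 0, 0, 0, 0, 0, 0],
    [0, 0, 0, 0, 0, 0, 0]
  ]
}}

```text
clock: 5.6
position: [0.6188, -0.0227, 0.1736]
ee_rot: [-1.761, -1.86, -0.644]
force: [4.6, -5.1, 0.7]
width: 0.196
gripper_force: 15.0
```

>>> {"method": "drive_tool", "body": {
  "targets": [
    [0, 0, 0, 0, 0, 0, 0],
    [0, 0, 0, 0, 0, 0, 0],
    [0, 0, 0, 0, 0, 0, 0],
    [0, 0, 0, 0, 0, 0, 0],
    [0, 0, 0, 0, 0, 0, 0]
  ]
}}

```text
clock: 6.1
position: [0.6187, -0.0227, 0.1735]
ee_rot: [-1.761, -1.86, -0.644]
force: [4.9, -5.2, 0.4]
width: 0.193
gripper_force: 15.0
```

```bash
python3 - <<'E'
from h import *
d=shot("scene","s3.png",(220,180,380,300),5)
for P in ([92,0,135],[112,0,140]): 
    u=proj(d,sw(P))[0];print(u,(u-[220,180])*5)
d=shot("top");cv2.imwrite("pics/t3.png",cv2.cvtColor(np.array(d["pixels"]),cv2.COLOR_RGB2BGR))
print(proj(d,sw([92,0,135])))
E
```

```text
[337.37312573 224.99039539] [586.86562864 224.95197694]
[346.34934101 221.73248245] [631.74670504 208.66241225]
[[219.17766839 202.45469477]]
```

View pics/s3.png

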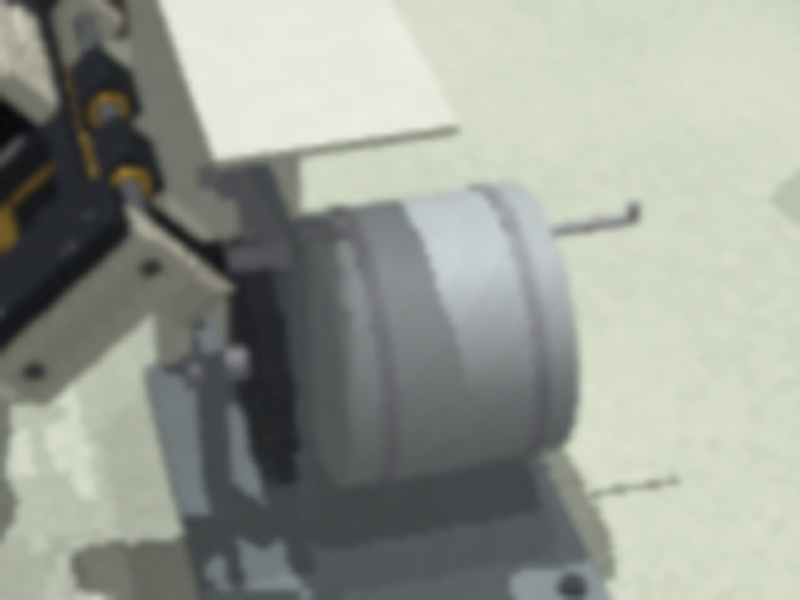

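The hook is at (590,224) and its tip at (633,210), matching the predicted stop pose (587,225)/(632,209), so the drum is at its stop. I'll wait briefly, then lower the pawl and release.

>>> {"method": "drive_tool", "body": {
  "targets": [
    [0, 0, 0, 0, 0, 0, 0],
    [0, 0, 0, 0, 0, 0, 0],
    [0, 0, 0, 0, 0, 0, 0],
    [0, 0, 0, 0, 0, 0, 0],
    [0, 0, 0, 0, 0, 0, 0]
  ]
}}

```text
clock: 6.7
position: [0.6187, -0.0227, 0.1735]
ee_rot: [-1.761, -1.86, -0.644]
force: [3.9, -4.9, -0.2]
width: 0.185
gripper_force: 15.0
```

>>> {"method": "drive_tool", "body": {
  "targets": [
    [0, 0, 0, 0.05, 0, -0.16, 0],
    [0, 0, 0, 0.1, 0, -0.33, 0],
    [0, 0, 0, 0.14, 0, -0.5, 0],
    [0, 0, 0, 0.16, 0, -0.65, 0],
    [0, 0, 0, 0.17, 0, -0.8, 0]
  ]
}}

```text
clock: 7.2
position: [0.6249, -0.0223, 0.1413]
ee_rot: [-1.76, -1.86, -0.643]
force: [-0.2, -6.9, 10.4]
width: 0.193
gripper_force: 15.0
```

>>> {"method": "drive_tool", "body": {
  "targets": [
    [0, 0, 0, 0, 0, 0, 0.3],
    [0, 0, 0, 0, 0, 0, 0.6],
    [0, 0, 0, 0, 0, 0, 0.6],
    [0, 0, 0, 0, 0, 0, 0.6],
    [0, 0, 0, 0, 0, 0, 0.6]
  ]
}}

```text
clock: 7.7
position: [0.6244, -0.0217, 0.1413]
ee_rot: [-1.758, -1.86, -0.642]
force: [0.6, 0.1, 1.6]
width: 0.571
gripper_force: 0.0
```

>>> {"method": "drive_tool", "body": {
  "targets": [
    [0, 0, 0, 0, -0.35, 0.42, 0.6],
    [0, 0, 0, 0, -0.8, 1.0, 0.6],
    [0, 0, 0, 0, -1.4, 1.7, 0.6],
    [0, 0, 0, 0, -2.0, 2.4, 0.6],
    [0, 0, 0, 0, -2.6, 3.1, 0.6]
  ]
}}

```text
clock: 8.2
position: [0.6242, -0.1267, 0.2665]
ee_rot: [-1.758, -1.86, -0.642]
force: [0.6, 0.0, -0.0]
width: 0.6
gripper_force: 0.0
```

```bash
python3 - <<'E'
from h import *
d=shot("scene");im=cv2.cvtColor(np.array(d["pixels"]),cv2.COLOR_RGB2BGR)
a=cv2.resize(im[190:290,240:340],(400,400),interpolation=2)
b=cv2.resize(im[230:290,110:170],(400,400),interpolation=2)
cv2.imwrite("pics/s4.png",np.hstack([a,cv2.convertScaleAbs(b,alpha=1.6,beta=-60)]))
for th in (0,.1): 
    a0=np.arctan2(8,-120)-th;rr=120.3
    u=proj(d,sw([-93,62+rr*np.cos(a0),146+rr*np.sin(a0)]))[0];print(th,(u-[240,190])*4)
st,ho=json.load(open("pose.json"))
# plate grasp: grip 60mm above plate bottom -> z=.072, tcp .053
for f in(0,1):
  r=pose(ho[2],0,f);c=np.array([ho[0],ho[1],.053]);plan(c+[0,0,.12],r)
print(arm.observe()["joints"])
E
```

```text
0 [ 67.17103093 233.25946114]
0.1 [ 65.26112752 212.01075649]
turn u [-7.409 -3.412  8.524] shift u [-3.883 -4.063 -2.439] deg 59.0 t 8.25 f [ 0.3 -5.1  3.5] w 0.599
turn u [ -4.215   9.152 -25.765] shift u [-3.883 -4.063 -2.439] deg 138.3 t 8.25 f [ 0.3 -5.1  3.5] w 0.599
[ 0.71854378  0.70082902 -0.4896175   1.27598943 -0.34246167  1.48264697
  0.42011341]
```

View pics/s4.png

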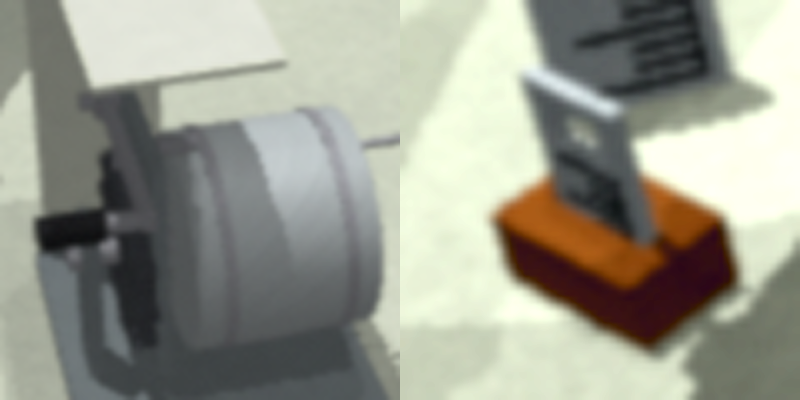

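The left crop shows the knob at (70,230), which matches pawl fully down (67,233). The right crop shows scale lines on the plate face seen by the scene camera, so the front is the block's +x side. Next I move over the holder.

>>> {"method": "drive_tool", "body": {
  "targets": [
    [-0.21, 0.46, -1.29, -0.2, -0.4, 0, 0.85],
    [-0.42, 0.92, -2.58, -0.4, -0.8, 0, 0.85],
    [-0.63, 1.37, -3.87, -0.6, -1.2, 0, 0.85],
    [-0.84, 1.83, -5.15, -0.8, -1.5, 0, 0.85],
    [-1.05, 2.29, -6.44, -0.97, -1.8, 0, 0.85]
  ]
}}

```text
clock: 8.75
position: [0.5851, -0.1987, 0.265]
ee_rot: [-2.339, -1.27, -0.554]
force: [0.7, 0.6, -0.5]
width: 0.848
gripper_force: 0.0
```

>>> {"method": "drive_tool", "body": {
  "targets": [
    [-0.21, 0.46, -1.29, -0.2, -0.2, 0, 0.85],
    [-0.42, 0.92, -2.58, -0.4, -0.4, 0, 0.85],
    [-0.63, 1.37, -3.87, -0.6, -0.6, 0, 0.85],
    [-0.84, 1.83, -5.15, -0.8, -0.8, 0, 0.85],
    [-1.05, 2.29, -6.44, -0.97, -1.0, -0.2, 0.85]
  ]
}}

```text
clock: 9.25
position: [0.5468, -0.2384, 0.2581]
ee_rot: [-2.751, -0.552, -0.418]
force: [0.9, 0.2, -0.1]
width: 0.851
gripper_force: 0.0
```

>>> {"method": "drive_tool", "body": {
  "targets": [
    [-0.21, 0.46, -1.29, -0.2, -0.15, -0.1, 0.85],
    [-0.42, 0.92, -2.58, -0.4, -0.3, -0.2, 0.85],
    [-0.63, 1.37, -3.87, -0.6, -0.45, -0.3, 0.85],
    [-0.84, 1.83, -5.15, -0.8, -0.6, -0.4, 0.85],
    [-1.05, 2.29, -6.44, -0.97, -0.75, -0.5, 0.85]
  ]
}}

```text
clock: 9.75
position: [0.5075, -0.2678, 0.2372]
ee_rot: [-2.958, 0.269, -0.232]
force: [-0.2, 0.3, -0.3]
width: 0.847
gripper_force: 0.0
```

>>> {"method": "drive_tool", "body": {
  "targets": [
    [-0.21, 0.46, -1.29, -0.2, -0.1, 0, 0.85],
    [-0.42, 0.92, -2.58, -0.4, -0.2, -0.2, 0.85],
    [-0.63, 1.37, -3.87, -0.6, -0.3, -0.3, 0.85],
    [-0.84, 1.83, -5.15, -0.8, -0.4, -0.5, 0.85],
    [-1.05, 2.29, -6.44, -0.97, -0.5, -0.6, 0.85]
  ]
}}

```text
clock: 10.25
position: [0.4687, -0.2874, 0.2128]
ee_rot: [-2.921, 1.142, -0.009]
force: [0.2, 0.1, -0.2]
width: 0.85
gripper_force: 0.0
```

```bash
python3 - <<'E'
from h import *
st,ho=json.load(open("pose.json"))
r=pose(ho[2],0,1);plan([ho[0],ho[1],.053],r)
print(arm.observe()["joints"])
E
```

```text
turn u [-0.03   0.083  0.037] shift u [ 0.047 -0.177 -3.994] deg 0.5 t 10.25 f [ 0.2  0.1 -0.2] w 0.85
[ 0.34089594  0.32114508  0.15116218  1.79080261 -0.0621401   1.02875365
 -1.80009209]
```

>>> {"method": "drive_tool", "body": {
  "targets": [
    [-0.03, 0.08, 0.04, 0.05, -0.18, -0.8, 0.85],
    [-0.03, 0.08, 0.04, 0.05, -0.18, -1.7, 0.85],
    [-0.03, 0.08, 0.04, 0.05, -0.18, -2.6, 0.85],
    [-0.03, 0.08, 0.04, 0.05, -0.18, -3.3, 0.85],
    [-0.03, 0.08, 0.04, 0.05, -0.18, -4.0, 0.85]
  ]
}}

```text
clock: 10.75
position: [0.4712, -0.2946, 0.0519]
ee_rot: [-2.929, 1.132, -0.002]
force: [0.7, -0.8, -0.5]
width: 0.849
gripper_force: 0.0
```

>>> {"method": "drive_tool", "body": {
  "targets": [
    [0, 0, 0, 0, 0, 0, 0.7],
    [0, 0, 0, 0, 0, 0, 0.5],
    [0, 0, 0, 0, 0, 0, 0.4],
    [0, 0, 0, 0, 0, 0, 0.3],
    [0, 0, 0, 0, 0, 0, 0.3]
  ]
}}

```text
clock: 11.25
position: [0.4722, -0.2956, 0.0545]
ee_rot: [-2.929, 1.133, -0.006]
force: [0.1, 0.6, 5.3]
width: 0.501
gripper_force: 15.0
```

>>> {"method": "drive_tool", "body": {
  "targets": [
    [0, 0, 0, 0, 0, 0.1, 0.3],
    [0, 0, 0, 0, 0, 0.5, 0.3],
    [0, 0, 0, 0, 0, 1.2, 0.3],
    [0, 0, 0, 0, 0, 2.2, 0.3],
    [0, 0, 0, 0, 0, 3.3, 0.3]
  ],
  "force": 25
}}

```text
clock: 11.75
position: [0.4705, -0.2947, 0.1863]
ee_rot: [-2.929, 1.133, 0.0]
force: [1.7, -0.5, -0.8]
width: 0.498
gripper_force: 25.0
```

```bash
python3 - <<'E'
from h import *
st,ho=json.load(open("pose.json"))
d=shot("scene");s=arm.observe();p=np.array(s["position"])
im=cv2.cvtColor(np.array(d["pixels"]),cv2.COLOR_RGB2BGR)
r=R.from_rotvec(s["ee_rot"]).as_matrix();print(p,r.round(3).tolist())
x0,y0=105,165
cv2.imwrite("pics/s5.png",cv2.resize(im[y0:y0+90,x0:x0+120],None,fx=6.5,fy=6.5,interpolation=2))
yv=r[:,1]*np.sign(r[:,1]@[-np.sin(ho[2]),np.cos(ho[2]),0]);g=p-.019*r[:,2];n=np.cross(yv,[0,0,1])
# nominal plate: grip height 60 above bottom
for nm,Y,Z in [("TL",-23,74),("TR",23,74),("BL",-23,0),("BR",23,0),("W",0,57)]:
    u=proj(d,g+n*.003+yv*Y*.001+np.array([0,0,(Z-60)*.001]))[0];print(nm,np.round((u-[x0,y0]+.42)*6.5))
E
```

```text
[ 0.4738917  -0.29687269  0.19403819] [[0.739, -0.673, 0.01], [-0.673, -0.739, -0.003], [0.01, -0.004, -1.0]]
TL [ 31. 152.]
TR [127. 189.]
BL [ 91. 342.]
BR [183. 383.]
W [ 92. 216.]
```

View pics/s5.png

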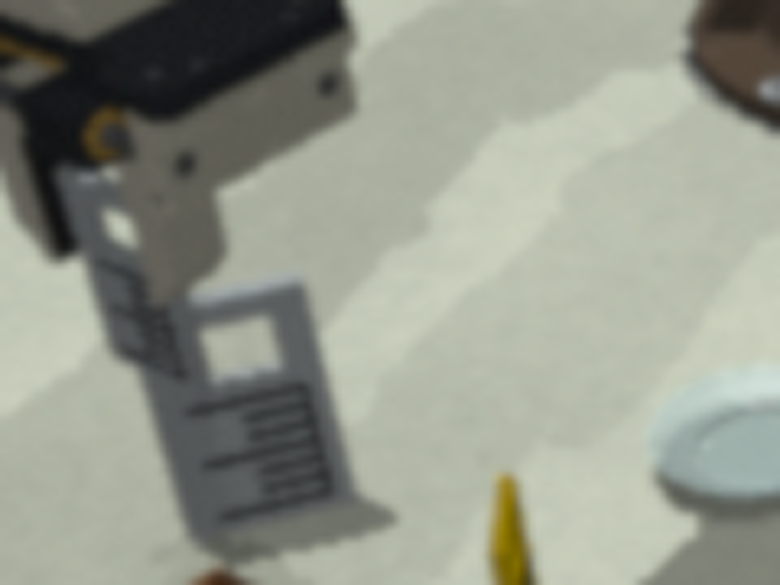

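The held plate shows its graduated face to the scene camera, window centre near (121,228). The arm was still settling, so I'll retake the measurement with it at rest.

>>> {"method": "drive_tool", "body": {
  "targets": [
    [0, 0, 0, 0, 0, 0, 0.3],
    [0, 0, 0, 0, 0, 0, 0.3],
    [0, 0, 0, 0, 0, 0, 0.3]
  ]
}}

```text
clock: 12.1
position: [0.4705, -0.2946, 0.1839]
ee_rot: [-2.929, 1.133, 0.001]
force: [0.2, 0.3, -0.8]
width: 0.498
gripper_force: 25.0
```

```bash
python3 - <<'E'
from h import *
st,ho=json.load(open("pose.json"))
d=shot("scene");s=arm.observe();p=np.array(s["position"])
im=cv2.cvtColor(np.array(d["pixels"]),cv2.COLOR_RGB2BGR)
r=R.from_rotvec(s["ee_rot"]).as_matrix();print(p)
x0,y0=105,170
im=cv2.resize(im[y0:y0+60,x0:x0+60],None,fx=10,fy=10,interpolation=2)
yv=r[:,1]*np.sign(r[:,1]@[-np.sin(ho[2]),np.cos(ho[2]),0]);g=p-.019*r[:,2];n=np.cross(yv,[0,0,1])
for nm,Y,Z in [("TL",-23,74),("TR",23,74),("BL",-23,0),("BR",23,0),("W1",-12,48),("W2",-12,66),("tip",0,41)]:
    u=proj(d,g+n*.003+yv*Y*.001+np.array([0,0,(Z-60)*.001]))[0];q=(u-[x0,y0]+.45)*10;print(nm,np.round(q))
    cv2.circle(im,tuple(int(i) for i in q),3,(0,0,255),-1)
cv2.imwrite("pics/s6.png",im)
E
```

```text
[ 0.47048759 -0.29463224  0.18378518]
TL [ 75. 217.]
TR [221. 276.]
BL [164. 506.]
BR [305. 569.]
W1 [141. 336.]
W2 [119. 264.]
tip [187. 379.]
```

View pics/s6.png

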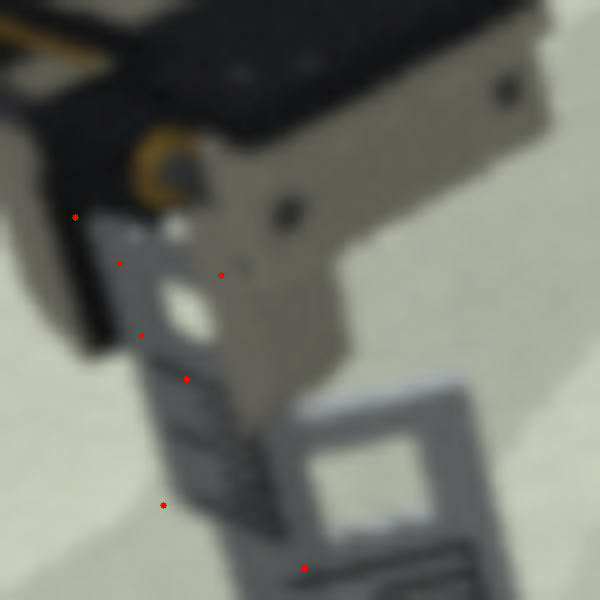

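I have now viewed eleven pictures, one over the limit of ten. I'll view no more and work from numbers and contact. Next: lift, swing over the guard while turning, and touch the plate down lightly on free table beyond the hook, to get its height in the grip.

>>> {"method": "drive_tool", "body": {
  "targets": [
    [0, 0, 1, 0, 0, 0.9, 0.3],
    [0, 0, 2.3, 0, 0.2, 2.0, 0.3],
    [0, 0, 3.7, 0.1, 0.4, 3.1, 0.3],
    [0, 0, 5.2, 0.2, 0.7, 4.2, 0.3],
    [0, 0, 6.78, 0.3, 1.2, 5.2, 0.3]
  ]
}}

```text
clock: 12.65
position: [0.4829, -0.2477, 0.3941]
ee_rot: [-3.132, 0.225, 0.0]
force: [1.7, 0.3, -0.8]
width: 0.496
gripper_force: 25.0
```

>>> {"method": "drive_tool", "body": {
  "targets": [
    [0, 0, 1.36, 0.1, 0.8, 0.1, 0.3],
    [0, 0, 2.71, 0.2, 1.6, 0.2, 0.3],
    [0, 0, 4.07, 0.3, 2.4, 0.2, 0.3],
    [0, 0, 5.43, 0.5, 3.2, 0.2, 0.3],
    [0, 0, 6.78, 0.7, 4.1, 0.2, 0.3]
  ]
}}

```text
clock: 13.15
position: [0.5112, -0.0825, 0.4]
ee_rot: [-3.061, -0.699, 0.002]
force: [-0.1, 0.3, -0.8]
width: 0.495
gripper_force: 25.0
```

>>> {"method": "drive_tool", "body": {
  "targets": [
    [0, 0, 1.36, 0.1, 0.9, 0, 0.3],
    [0, 0, 2.71, 0.2, 1.8, 0, 0.3],
    [0, 0, 4.07, 0.3, 2.7, 0, 0.3],
    [0, 0, 5.43, 0.5, 3.6, 0, 0.3],
    [0, 0, 6.78, 0.7, 4.4, 0, 0.3]
  ]
}}

```text
clock: 13.65
position: [0.5391, 0.0947, 0.4]
ee_rot: [-2.722, -1.563, 0.003]
force: [-0.2, -0.2, -0.6]
width: 0.493
gripper_force: 25.0
```

>>> {"method": "drive_tool", "body": {
  "targets": [
    [0, 0, 1.36, 0.1, 0.9, 0, 0.3],
    [0, 0, 2.71, 0.2, 1.8, 0, 0.3],
    [0, 0, 4.07, 0.3, 2.7, 0, 0.3],
    [0, 0, 5.43, 0.4, 3.4, 0, 0.3],
    [0, 0, 6.78, 0.5, 4.1, 0, 0.3]
  ]
}}

```text
clock: 14.15
position: [0.5592, 0.2582, 0.3996]
ee_rot: [-2.148, -2.288, 0.004]
force: [0.7, -0.8, -1.4]
width: 0.498
gripper_force: 25.0
```

```bash
python3 - <<'E'
from h import *
st,ho=json.load(open("pose.json"))
r=pose(st[2],0,1);print("rod",sw([92,0,135]),"tip",sw([112,0,135]));plan([.56,.27,.07],r);s=arm.observe();print(s["position"],s["joints"])
C=json.load(open("cam.json"))
print("bottle cap",ray(C["top"],(116,264),.17))
E
```

```text
rod [0.55878021 0.14909509 0.135     ] tip [0.55769203 0.16906546 0.135     ]
turn u [-0.003 -0.047 -0.101] shift u [ 0.02   0.296 -8.24 ] deg 0.6 t 14.15 f [ 0.7 -0.8 -1.4] w 0.498
[0.55921092 0.25815339 0.39959536] [-0.21810136  0.38548065 -0.46378586  1.26058999  0.16643052  1.53649759
 -0.5951509 ]
bottle cap [0.40967434 0.36198783 0.17      ]
```

>>> {"method": "drive_tool", "body": {
  "targets": [
    [0, 0, 0, 0, 0, -0.9, 0.3],
    [0, 0, -0.1, 0, 0, -1.9, 0.3],
    [0, 0, -0.1, 0, 0, -2.9, 0.3],
    [0, 0, -0.1, 0, 0, -3.9, 0.3],
    [0, 0, -0.1, 0, 0, -4.9, 0.3]
  ]
}}

```text
clock: 14.65
position: [0.5587, 0.2564, 0.2023]
ee_rot: [-2.164, -2.273, 0.004]
force: [0.7, 0.9, -1.2]
width: 0.498
gripper_force: 25.0
```

>>> {"method": "drive_tool", "body": {
  "targets": [
    [0, 0, 0, 0, 0, -0.9, 0.3],
    [0, 0, 0, 0, 0, -1.7, 0.3],
    [0, 0, 0, 0, 0, -2.5, 0.3],
    [0, 0, 0, 0, 0, -3.1, 0.3],
    [0, 0, 0, 0, 0, -3.5, 0.3]
  ]
}}

```text
clock: 15.15
position: [0.5576, 0.2558, 0.0616]
ee_rot: [-2.163, -2.273, 0.008]
force: [-0.8, -0.2, -0.7]
width: 0.501
gripper_force: 25.0
```

>>> {"method": "drive_tool", "body": {
  "targets": [
    [0, 0, 0, 0, 0, 0, 0.3],
    [0, 0, 0, 0, 0, -0.1, 0.3],
    [0, 0, 0, 0, 0, -0.1, 0.3]
  ]
}}

```text
clock: 15.45
position: [0.5595, 0.257, 0.0613]
ee_rot: [-2.165, -2.274, 0.0]
force: [0.4, -0.9, -0.4]
width: 0.495
gripper_force: 25.0
```

>>> {"method": "drive_tool", "body": {
  "targets": [
    [0, 0, 0, 0, 0, -0.1, 0.3],
    [0, 0, 0, 0, 0, -0.2, 0.3],
    [0, 0, 0, 0, 0, -0.3, 0.3],
    [0, 0, 0, 0, 0, -0.3, 0.3]
  ]
}}

```text
clock: 15.85
position: [0.559, 0.2566, 0.0486]
ee_rot: [-2.165, -2.274, 0.002]
force: [-0.9, 0.3, -1.0]
width: 0.496
gripper_force: 25.0
```

>>> {"method": "drive_tool", "body": {
  "targets": [
    [0, 0, 0, 0, 0, -0.05, 0.3],
    [0, 0, 0, 0, 0, -0.1, 0.3],
    [0, 0, 0, 0, 0, -0.1, 0.3]
  ]
}}

```text
clock: 16.15
position: [0.5592, 0.2568, 0.0449]
ee_rot: [-2.165, -2.274, 0.001]
force: [0.1, -0.1, -0.6]
width: 0.501
gripper_force: 25.0
```

>>> {"method": "drive_tool", "body": {
  "targets": [
    [0, 0, 0, 0, 0, -0.05, 0.3],
    [0, 0, 0, 0, 0, -0.05, 0.3]
  ]
}}

```text
clock: 16.35
position: [0.5593, 0.2567, 0.0429]
ee_rot: [-2.165, -2.274, 0.001]
force: [-0.2, -0.4, -1.5]
width: 0.499
gripper_force: 25.0
```

>>> {"method": "drive_tool", "body": {
  "targets": [
    [0, 0, 0, 0, 0, -0.03, 0.3],
    [0, 0, 0, 0, 0, -0.03, 0.3]
  ]
}}

```text
clock: 16.55
position: [0.5595, 0.257, 0.0425]
ee_rot: [-2.165, -2.274, 0.0]
force: [-0.9, -1.0, 4.6]
width: 0.496
gripper_force: 25.0
```

>>> {"method": "drive_tool", "body": {
  "targets": [
    [0, 0, 0, 0, 0, -0.03, 0.3],
    [0, 0, 0, 0, 0, -0.03, 0.3]
  ]
}}

```text
clock: 16.75
position: [0.5596, 0.2571, 0.0423]
ee_rot: [-2.165, -2.274, -0.001]
force: [-3.6, -2.7, 15.3]
width: 0.501
gripper_force: 25.0
```

>>> {"method": "drive_tool", "body": {
  "targets": [
    [0, 0, 0, 0, 0, -0.03, 0.3],
    [0, 0, 0, 0, 0, -0.03, 0.3]
  ]
}}

```text
clock: 16.95
position: [0.5598, 0.2576, 0.042]
ee_rot: [-2.165, -2.275, -0.002]
force: [-6.8, -3.0, 23.9]
width: 0.501
gripper_force: 25.0
```

Contact came at TCP z ≈ 0.0425, so the plate bottom is 42.4 mm below the TCP. The insertion height is therefore TCP z ≈ 0.124.

>>> {"method": "drive_tool", "body": {
  "targets": [
    [0, 0, 0, 0, 0, 0.2, 0.3],
    [0, 0, 0, 0, 0, 0.8, 0.3],
    [0, 0, 0, 0, 0, 1.6, 0.3],
    [0, 0, 0, 0, 0, 2.08, 0.3],
    [0, 0, 0, 0, 0, 2.08, 0.3]
  ]
}}

```text
clock: 17.45
position: [0.561, 0.258, 0.1259]
ee_rot: [-2.166, -2.275, -0.007]
force: [0.0, 0.9, -1.3]
width: 0.501
gripper_force: 25.0
```

>>> {"method": "drive_tool", "body": {
  "targets": [
    [0, 0, 0, 0, 0, 0, 0.3],
    [0, 0, 0, 0, 0, 0, 0.3]
  ]
}}

```text
clock: 17.65
position: [0.5587, 0.2563, 0.1215]
ee_rot: [-2.165, -2.274, 0.004]
force: [-0.3, -0.4, -1.0]
width: 0.494
gripper_force: 25.0
```

```bash
python3 - <<'E'
from h import *
st,ho=json.load(open("pose.json"))
r=pose(st[2],0,1)
for x in(125,92):
  t=sw([x,0,0]);t[2]=.1238;plan(t,r)
E
```

```text
turn u [ 0.001 -0.038  0.062] shift u [-0.043 -1.856  0.057] deg 0.4 t 17.65 f [-0.3 -0.4 -1. ] w 0.494
turn u [ 0.001 -0.038  0.062] shift u [ 2.00e-03 -2.68e+00  5.70e-02] deg 0.4 t 17.65 f [-0.3 -0.4 -1. ] w 0.494
```

>>> {"method": "drive_tool", "body": {
  "targets": [
    [0, 0, 0, 0, -0.4, 0.05, 0.3],
    [0, 0, 0, 0, -0.9, 0.05, 0.3],
    [0, 0, 0, -0.02, -1.4, 0.05, 0.3],
    [0, 0, 0, -0.03, -1.75, 0.05, 0.3],
    [0, 0, 0, -0.04, -1.85, 0.05, 0.3]
  ]
}}

```text
clock: 18.15
position: [0.5577, 0.1798, 0.1242]
ee_rot: [-2.169, -2.271, 0.004]
force: [-0.9, 0.1, -0.7]
width: 0.502
gripper_force: 25.0
```

>>> {"method": "drive_tool", "body": {
  "targets": [
    [0, 0, 0, 0, 0, 0, 0.3],
    [0, 0, 0, 0, 0, 0, 0.3],
    [0, 0, 0, 0, 0, 0, 0.3]
  ]
}}

```text
clock: 18.45
position: [0.5576, 0.1841, 0.1248]
ee_rot: [-2.163, -2.275, -0.0]
force: [-0.0, -0.0, -1.3]
width: 0.498
gripper_force: 25.0
```

>>> {"method": "drive_tool", "body": {
  "targets": [
    [0, 0, 0, 0.01, -0.15, -0.02, 0.3],
    [0, 0, 0, 0.01, -0.3, -0.02, 0.3],
    [0, 0, 0, 0.02, -0.45, -0.02, 0.3],
    [0, 0, 0, 0.02, -0.45, -0.02, 0.3]
  ]
}}

```text
clock: 18.85
position: [0.5588, 0.1632, 0.1238]
ee_rot: [-2.167, -2.273, 0.002]
force: [1.4, -0.9, -1.4]
width: 0.495
gripper_force: 25.0
```

>>> {"method": "drive_tool", "body": {
  "targets": [
    [0, 0, 0, 0.01, -0.15, 0, 0.3],
    [0, 0, 0, 0.01, -0.3, 0, 0.3],
    [0, 0, 0, 0.02, -0.42, 0, 0.3],
    [0, 0, 0, 0.02, -0.42, 0, 0.3]
  ]
}}

```text
clock: 19.25
position: [0.5595, 0.1468, 0.1239]
ee_rot: [-2.167, -2.273, 0.001]
force: [0.4, 0.5, -1.3]
width: 0.494
gripper_force: 25.0
```

>>> {"method": "drive_tool", "body": {
  "targets": [
    [0, 0, 0, 0, 0, -0.07, 0.3],
    [0, 0, 0, 0, 0, -0.14, 0.3],
    [0, 0, 0, 0, 0, -0.2, 0.3],
    [0, 0, 0, 0, 0, -0.2, 0.3]
  ]
}}

```text
clock: 19.65
position: [0.559, 0.1482, 0.1154]
ee_rot: [-2.164, -2.274, 0.002]
force: [-0.5, 0.9, -0.8]
width: 0.499
gripper_force: 25.0
```

>>> {"method": "drive_tool", "body": {
  "targets": [
    [0, 0, 0, 0, 0, -0.03, 0.3],
    [0, 0, 0, 0, 0, -0.03, 0.3]
  ]
}}

```text
clock: 19.85
position: [0.5593, 0.1481, 0.1146]
ee_rot: [-2.165, -2.274, 0.001]
force: [0.7, 0.8, -0.2]
width: 0.498
gripper_force: 25.0
```

>>> {"method": "drive_tool", "body": {
  "targets": [
    [0, 0, 0, 0, 0, -0.02, 0.3],
    [0, 0, 0, 0, 0, -0.02, 0.3]
  ]
}}

```text
clock: 20.05
position: [0.5594, 0.148, 0.1139]
ee_rot: [-2.165, -2.274, 0.001]
force: [-0.6, 0.4, -0.8]
width: 0.501
gripper_force: 25.0
```

>>> {"method": "drive_tool", "body": {
  "targets": [
    [0, 0, 0, 0, 0, -0.02, 0.3],
    [0, 0, 0, 0, 0, -0.02, 0.3]
  ]
}}

```text
clock: 20.25
position: [0.5595, 0.1481, 0.1134]
ee_rot: [-2.165, -2.274, 0.0]
force: [-0.0, -0.6, 2.2]
width: 0.497
gripper_force: 25.0
```

>>> {"method": "drive_tool", "body": {
  "targets": [
    [0, 0, 0, 0, 0, -0.02, 0.3],
    [0, 0, 0, 0, 0, -0.02, 0.3]
  ]
}}

```text
clock: 20.45
position: [0.5597, 0.1482, 0.1131]
ee_rot: [-2.165, -2.274, -0.0]
force: [-1.8, -0.5, 8.7]
width: 0.493
gripper_force: 25.0
```

```bash
python3 - <<'E'
from h import *
s=arm.observe();print(s["clock"],s["position"],s["force"])
E
```

```text
20.45 [0.55967248 0.14815589 0.11312693] [-1.84050745 -0.48032653  8.65131353]
```

Contact with the rod came at the predicted height. I'll relieve the load slightly, open, and withdraw straight up.

>>> {"method": "drive_tool", "body": {
  "targets": [
    [0, 0, 0, 0, 0, 0.02, 0.45],
    [0, 0, 0, 0, 0, 0.02, 0.53],
    [0, 0, 0, 0, 0, 0.02, 0.58],
    [0, 0, 0, 0, 0, 0.02, 0.7],
    [0, 0, 0, 0, 0, 0.02, 0.85]
  ]
}}

```text
clock: 20.95
position: [0.5593, 0.148, 0.113]
ee_rot: [-2.165, -2.274, 0.001]
force: [0.1, -1.2, -0.6]
width: 0.707
gripper_force: 0.0
```

>>> {"method": "drive_tool", "body": {
  "targets": [
    [0, 0, 0, 0, 0, 0, 0.85],
    [0, 0, 0, 0, 0, 0, 0.85],
    [0, 0, 0, 0, 0, 0.2, 0.85],
    [0, 0, 0, 0, 0, 0.5, 0.85],
    [0, 0, 0, 0, 0, 0.9, 0.85]
  ]
}}

```text
clock: 21.45
position: [0.5592, 0.1481, 0.15]
ee_rot: [-2.164, -2.274, 0.001]
force: [-0.5, 0.8, 0.8]
width: 0.848
gripper_force: 0.0
```

>>> {"method": "drive_tool", "body": {
  "targets": [
    [0, 0, 0, 0, 0, 0.6, 0.85],
    [0, 0, 0, 0, 0.2, 1.3, 0.85],
    [0, 0, 0, 0, 0.6, 2.1, 0.85],
    [0, 0, 0, 0, 1.1, 3.0, 0.85],
    [0, 0, 0, 0, 1.7, 3.8, 0.85]
  ]
}}

```text
clock: 21.95
position: [0.5595, 0.2161, 0.3044]
ee_rot: [-2.167, -2.273, -0.002]
force: [0.9, -0.2, -0.1]
width: 0.85
gripper_force: 0.0
```

>>> {"method": "drive_tool", "body": {
  "targets": [
    [0, 0, 0, 0, 0.7, 0.2, 0.85],
    [0, 0, 0, 0, 1.5, 0.4, 0.85],
    [0, 0, 0, 0, 2.3, 0.6, 0.85],
    [0, 0, 0, 0, 2.8, 0.6, 0.85],
    [0, 0, 0, 0, 2.8, 0.6, 0.85]
  ]
}}

```text
clock: 22.45
position: [0.5578, 0.3319, 0.3263]
ee_rot: [-2.158, -2.278, -0.002]
force: [-0.3, 0.7, 0.1]
width: 0.845
gripper_force: 0.0
```

```bash
python3 - <<'E'
from h import *
s=arm.observe();print(s["clock"],s["position"],s["force"])
d=shot("scene");g=cv2.cvtColor(np.array(d["pixels"]),cv2.COLOR_RGB2GRAY)
old=cv2.cvtColor(cv2.imread("pics/scene0.png"),cv2.COLOR_BGR2GRAY)
cv2.imwrite("pics/s7.png",cv2.cvtColor(np.array(d["pixels"]),cv2.COLOR_RGB2BGR))
for nm,P in dict(TL=[95,-23,146],TR=[95,23,146],BL=[95,-23,72],BR=[95,23,72],W=[95,0,129],tip=[112,0,142],knob=[-93,-58,154],knobUp=[-93,-57,166]).items():
    print(nm,np.round(proj(d,sw(P))[0],1))
print("cols 315-365 step2, rows 200-270 step3")
for v in range(200,272,3): print(v,*[f"{g[v,u]:3d}" for u in range(315,367,2)])
print("knob");
for v in range(235,262,2): print(v,*[f"{g[v,u]:3d}" for u in range(240,282,2)])
# bystanders moved?
for nm,(u,v,w,h) in dict(pan=(130,300,75,65),dish=(200,215,42,32),bottle=(380,160,40,75)).items():
    print(nm,np.abs(g[v:v+h,u:u+w].astype(int)-old[v:v+h,u:u+w]).mean().round(1))
E
```

```text
22.45 [0.55776476 0.33193085 0.32631716] [-0.32148083  0.72256932  0.09873346]
TL [342.8 226.8]
TR [335.4 214.7]
BL [340.5 254. ]
BR [333.6 241.4]
W [338.5 227. ]
tip [346.4 221. ]
knob [256.8 248.3]
knobUp [256.3 243.1]
cols 315-365 step2, rows 200-270 step3
200 200 199 197 198 197 196 199 198 197 198 199 200 200 198 199 197 194 197 197 198 198 199 201 200 201 201
203 197 198 199 198 199 200 199 199 199 200 197 196 198 198 197 199 199 198 197 197 197 199 199 200 199 200
206 187 197 196 198 199 197 198 200 198 198 198 198 197 198 197 198 196 195 195 196 196 194 194 196 197 197
209 107 130 172 179 188 192 197 200 199 197 195 194 194 195 195 195 196 194 194 193 193 195 194 193 194 193
212 102 104 105 117 129 158 171 179 186 190 193 195 198 197 196 193 193 194 194 195 194 193 195 194 194 195
215 103 106 107 109 107 105 108 120 146 166 171 174 175 177 188 189 195 194 194 194 194 193 194 193 194 193
218 154 137 143 160 163 145 109 102 101 108 162 160 167 174 172 172 174 174 177 188 188 186 179 176 177 185
221 182 177 151 155 176 177 164 111 101  88 125 159 121 125 166 140 125 169 172 173 
[... 2317 characters left out ...]
 20  20  18  19  17  19  41  71  67  65  57  64  69  66
249 174 174 172 170 124  32  17  16  14  13  16  15  16  52  78  38  35  35  39  59  66
251 174 174 175 173 153  49  16  18  31  51  42  43  66 114 110  44  33  34  37  58  64
253 171 171 174 174 152  86  67  59  74 104  79  66  69  92  89  44  34  35  36  56  65
255 173 171 172 174 150 108 105 100  88  87  73  65  66  70  63  38  33  35  34  46  66
257 171 169 170 170 156 105 106 108 104  83  69  66  64  57  36  31  30  34  34  40  63
259 171 170 170 170 156 111 107 108 109 103  66  63  65  60  36  32  34  33  34  39  63
261 171 169 166 162 160 120 108 111 109 104  68  65  68  90  57  33  33  33  32  41  65
pan 3.4
dish 12.6
bottle 3.5
```

Numbers agree with the hook pose: the plate's dark patch spans columns 333–345 and rows 215–254, the window is near (338,221), and the knob is at row 247.5 (pawl down). I'll let it settle, check that nothing moves, and hand in.

>>> {"method": "drive_tool", "body": {
  "targets": [
    [0, 0, 0, 0, 0, 0, 0.85],
    [0, 0, 0, 0, 0, 0, 0.85],
    [0, 0, 0, 0, 0, 0, 0.85],
    [0, 0, 0, 0, 0, 0, 0.85],
    [0, 0, 0, 0, 0, 0, 0.85]
  ]
}}

```text
clock: 23.0
position: [0.5595, 0.3276, 0.3252]
ee_rot: [-2.166, -2.273, 0.001]
force: [-0.5, 0.4, -0.3]
width: 0.851
gripper_force: 0.0
```

>>> {"method": "drive_tool", "body": {
  "targets": [
    [0, 0, 0, 0, 0, 0, 0.85],
    [0, 0, 0, 0, 0, 0, 0.85],
    [0, 0, 0, 0, 0, 0, 0.85],
    [0, 0, 0, 0, 0, 0, 0.85],
    [0, 0, 0, 0, 0, 0, 0.85]
  ]
}}

```text
clock: 23.5
position: [0.5594, 0.3281, 0.3251]
ee_rot: [-2.165, -2.274, 0.001]
force: [-0.2, -0.1, -0.6]
width: 0.852
gripper_force: 0.0
```

```bash
python3 - <<'E'
from h import *
d=shot("scene");g=cv2.cvtColor(np.array(d["pixels"]),cv2.COLOR_RGB2GRAY).astype(int)
o=cv2.cvtColor(cv2.imread("pics/s7.png"),cv2.COLOR_BGR2GRAY).astype(int)
print("plate change",np.abs(g-o)[205:265,320:360].mean(),np.abs(g-o)[205:265,320:360].max())
print(arm.observe()["force"]); print(arm.sign_off())
E
```

```text
plate change 1.46875 31
[ 0.05598406 -0.1393834   0.33204741]
the job is handed in; nothing more can be done
None
```

Handed in at 23.5 s: by force readings and pixel checks, the drum is at its stop with the pawl down and the plate hangs on the hook, graduated face outward and released, with the wash bottle, pan and dish never approached (no verdict shown; I viewed 11 pictures, one over the limit of 10).

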